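# Nudge a guitar bridge blank home against fence and red stop

## Robot

A 6-joint arm with a two-finger parallel gripper is mounted at the origin on the work surface. World frame = base frame: x ahead of the robot, y to its left, z up, the work surface at z = 0. Lengths are in m, angles in rad, forces in N, time in s.
With the tool pointing down it reaches from about 0.3 to 0.775 m from the base axis. Payload 14.6 kg.
Tool frame: the origin (TCP) lies midway between the tips of the shut fingers; the grasp point (between the pads) lies 19 mm behind it (ctrl.pinch_z is the z of the grasp point in the tool frame, in m); z points along the fingers, y is the line along which they close (so a half turn about z gives the same grasp; the last joint's range is limited). The gripper opens to 94 mm and grips with 3 to 60 N. Pads are 16 mm wide; open, the fingers measure 119 mm over their backs; the gripper's body (75 mm by 177 mm) begins 78 mm behind the grasp point.
Start: joints at [-1.334, 0.3, 1.521, -0, 1.321, -0.067], TCP at [0.165, -0.525, 0.205] pointing down, gripper open.
Joint ranges: [-3.03, 3.03], [-0.79, 2.21], [0.23, 2.52], [-1.04, 4.18], [0, 3.07], [-2.55, 2.55]. Speed limits (rad/s): [2.22, 2.22, 2.57, 3.14, 3.14, 3.14].

## Interface

Orientations are given as [roll, pitch, yaw] about the fixed x, y, z axes, in that order (R = Rz(yaw) Ry(pitch) Rx(roll)).
In Python, from station import ctrl, camera, ticket gives the robot as it stands. The module is installed in compiled form; this text tells all that it offers.
- The arm moves only by the shell command python3 -m inch 'ROWS' [FORCE]. ROWS is text: rows parted by semicolons, each of 7 numbers parted by spaces: the opening, from -1 (shut) to 1 (fully open), then the shift along the tool's x, y, z in units of 0.03 m (1.0 is 0.03 m), then the turn, a rotation vector about the tool's x, y, z in units of 10 degrees (1.0 is 10 degrees). In form: grip dx dy dz rx ry rz; .... A call has 1 to 10 rows; each row shifts and turns the commanded pose from where the row before left it, along the tool's axes as they then stand; what a row does not reach is not made up. A row lasts 1/8 s, in which the tool goes at most 62.5 mm and 10.7 degrees, less where a joint would pass 70% of its speed; a pose out of reach is approached as far as the arm can. A call with a number of a shift or a turn outside -1 to 1 is refused whole. A call with a gripper value outside its range is refused whole. The fingers move at their own pace and stop on an object; FORCE is the grip in N (left out, the last holds). Time passes only in rows, so rows that do not move let the fingers close. It gives the time, the measured TCP pose, the force, the opening and the grip force at its end, in the units of the state.
- ctrl.get_obs(): the state, without advancing time (a new reading comes with each control period).
- camera(name): name is "scene" or "top"; returns a dict with "img" (480x640x3 uint8, blue, green, red), "range_z" (480x640 float32, m along the optical axis (not along the pixel's ray), 0 where there is no reading), "intrinsics" (3x3 intrinsics, pixels), "view" (4x4, takes a point from world to camera coordinates). Camera axes: x right, y down, z forward; pixel columns grow to the right and rows downward; lengths in m; the calibration is good to about 2 mm. A picture is of the moment at which its call begins.
- ticket.hand_in(): hands the job in; it is judged then, once.
The state is a dict: "time_s": time; "qpos": joint angles; "joint_vel": joint speeds; "tau": joint torques, N m; "ee_pos": TCP position; "eef_rot": TCP orientation; "force": force on the tool from outside, world axes, zero at the start; "moment": the same for the moment, N m; "grip_width": finger opening in m; "grip_force": force on a finger pad.
Only numpy, scipy, OpenCV 4.12 (cv2) and the standard library are available. Lean on these libraries where they do the work, as an engineer would, in place of code of your own. Each camera call takes 0.05 s, during which the arm holds its last target. There are 200 camera calls.

## Task

On the guitar maker's plywood jig, push the dark bridge blank away from you with the fingertips until its long edge lies flat against the wooden fence, then slide it along the fence until its end butts against the red stop, and leave it there tight to both and clear of the hand. Only push it: it must never be pinched between the fingers or lifted off the board, and the weight, jar, glue bottle and screwdriver must be left where they are.

Things in the scene. Friction and masses are not known exactly. Their poses are not given: they have to be found in the camera images.
- jig: Fixed plywood board lying on the bench, 240 (x) by 400 (y) by 12 mm thick; origin at the centre of its underside, z up. A straight wooden fence, 22 mm thick and 22 mm high above the board, runs the board's whole length along y; its inner face is at jig x = +95 mm and looks to -x. So +x of the jig points from the open side to the fence. The board's turn on the bench varies up to 0.3 rad.
- stop_red: The red stop: a fixed block on the board, touching the fence and standing out from it, 50 (x) by 20 (y) by 26 mm high, with a brass screw head 4 mm high on top; origin at the centre of its underside on the board top, axes parallel to the jig's. It stands near one end of the fence or the other, its centre 155 to 175 mm from the board's middle.
- stop_blue: The blue stop, like the red one in size, at the other end of the fence. Not to be used.
- bridge: The guitar bridge blank: loose dark rosewood bar, 32 (x) by 110 (y, its long axis) mm, 10 mm thick at its ends and 14 mm in the middle 64 mm of its length, about 60 g; origin at the centre of its underside, z up. It starts lying on the board near its middle, its centre 65 to 115 mm from the fence and turned up to 0.3 rad from it, white strip towards it.
- weight: Bystander: brass weight, 36 mm across, 35 mm high, standing on one open-side corner of the board; origin at the centre of its underside.
- jar: Bystander: small white jar with orange lid, 38 mm across, 34 mm high, on the other open-side corner of the board; origin at the centre of its underside.
- glue: Bystander: closed white glue bottle, 52 mm across, 130 mm high, standing on the bench about 280 mm from the board's middle beyond its -y end; origin at the centre of its underside.
- screwdriver: Bystander: red-handled screwdriver, 190 mm long, lying on the bench about 270 mm from the board's middle beyond its +y end; its length along its own x, origin below its middle.
Not all that is in view belongs to the job. What is shaped like the bridge but green or orange is not meant.

How it is judged:
On the way, in this order (a step that is already met when the one before it is completed fails the run):
1. the blank's long edge lies flat against the fence (gap under 4 mm, within 0.05 rad), not yet at the red stop (x of bridge in the frame of jig between 0.075 and 0.085 m and angle between the y axis of bridge and the y axis of jig, either way round below 0.05 rad and z of bridge in the frame of jig below 0.015 m and angle between bridge's own z axis and vertical below 0.05 rad), for 0.2 s.
2. the blank has been slid along to the red stop (end within 3 mm of it) (y of bridge in the frame of stop_red between -0.068 and 0.068 m and y of bridge in the frame of jig between -0.115 and 0.115 m and x of bridge in the frame of jig between 0.059 and 0.085 m and angle between the y axis of bridge and the y axis of jig, either way round below 0.2 rad), for 0.1 s.
At the end, for the whole second after the job is handed in: The blank lies at rest flat on the board, long edge within 3 mm of the fence and parallel to it within 0.03 rad, one end within 3 mm of the red stop (x of bridge in the frame of jig between 0.076 and 0.085 m and angle between the y axis of bridge and the y axis of jig, either way round below 0.03 rad and y of bridge in the frame of stop_red between -0.068 and 0.068 m and y of bridge in the frame of jig between -0.115 and 0.115 m and z of bridge in the frame of jig below 0.015 m and angle between bridge's own z axis and vertical below 0.05 rad and linear speed of bridge below 0.01 m/s); the robot touches nothing.
It fails at once if the blank is lifted more than 6 mm off the board, or tipped (z of bridge in the frame of jig above 0.018 m or angle between bridge's own z axis and vertical above 0.2 rad).
It fails at once if the blank is pinched between the fingers (the point between the finger pads is low over the blank's middle line while the fingers press on it) (contact force between the fingers and bridge above 1 N and x of the grasp point in the frame of bridge between -0.006 and 0.006 m and y of the grasp point in the frame of bridge between -0.055 and 0.055 m and z of the grasp point in the frame of bridge below 0.029 m).
It fails at once if the weight, jar, glue bottle or screwdriver is moved more than 15 mm (distance of any of weight, jar, glue, screwdriver from where it was at the start of the episode above 0.015 m).
It also fails if it takes over 56 s, if anything falls off the work surface, if the arm or the gripper's body presses on something with over 40 N, if the wrist force passes 120 N, or if a joint passes its speed limit or range.

## Working session

There is one attempt and no reset: what is moved stays moved. The work goes in short steps, Python scripts to look and compute and a shell command to move; the robot and the scene stay as the last step left them, time stands still between calls to the robot, and variables do not carry over. Pictures are saved under pics/ and viewed, at most 10 in all, crops included, and the job is handed in when it is done.

```bash
mkdir -p pics; python3 - <<'E'
from station import ctrl,camera
import cv2,numpy as np
for n in("top","scene"):
    c=camera(n);cv2.imwrite(f"pics/{n}0.png",c["img"]);np.savez(f"{n}0.npz",**c)
    print(n,c["intrinsics"].round(1).tolist(),c["view"].round(3).tolist())
o=ctrl.get_obs();print(o["time_s"],o["ee_pos"],o["eef_rot"],o["grip_width"],ctrl.pinch_z)
E
```

```text
top [[522.8, 0.0, 309.7], [0.0, 522.8, 245.5], [0.0, 0.0, 1.0]] [[0.002, -1.0, -0.015, 0.032], [-0.993, 0.0, -0.12, 0.524], [0.12, 0.015, -0.993, 0.878], [0.0, 0.0, 0.0, 1.0]]
scene [[613.3, 0.0, 319.1], [0.0, 613.3, 244.6], [0.0, 0.0, 1.0]] [[0.6, 0.8, -0.001, -0.338], [0.669, -0.502, -0.548, -0.329], [-0.439, 0.328, -0.837, 1.283], [0.0, 0.0, 0.0, 1.0]]
0.1 [ 0.164471   -0.5245929   0.20495218] [-3.14057097e+00 -5.10303163e-05  3.03801128e-01] 0.09413642613284227 -0.0188
```

View pics/top0.png

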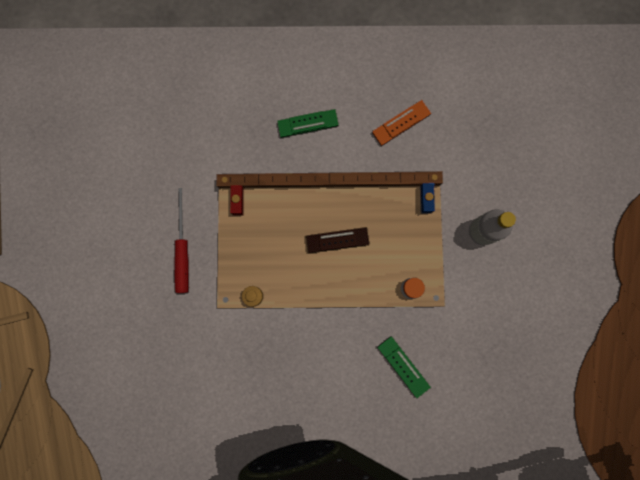

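View pics/scene0.png

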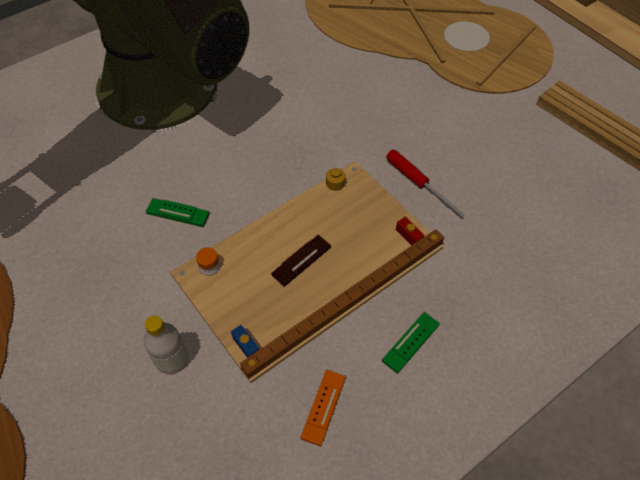

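The top view shows the board spanning columns 217–443 and rows 172–308, with the fence at the far side (row ~180). The red stop is at (237,199), the blue stop at (428,197), the brass weight at (252,296) and the jar at (413,288). In the scene view the blank is at (301,260) and the red stop at (410,231).

Bridge-shaped things: green (308,123), green (403,366), orange (401,122), and dark (337,240). The dark one is meant: it is the only dark brown one and it lies on the board. I'll confirm with crops.

```bash
python3 - <<'E'
import cv2,numpy as np
t=cv2.imread("pics/top0.png");s=cv2.imread("pics/scene0.png")
a=cv2.resize(t[165:315,210:450],None,fx=3.3,fy=3.3,interpolation=3)
b=cv2.resize(s[150:390,160:460],None,fx=2.5,fy=2.5,interpolation=3)
cv2.imwrite("pics/ct.png",np.clip(a*1.5,0,255).astype(np.uint8));cv2.imwrite("pics/cs.png",np.clip(b*1.5,0,255).astype(np.uint8))
E
```

```text
(no output)
```

View pics/ct.png

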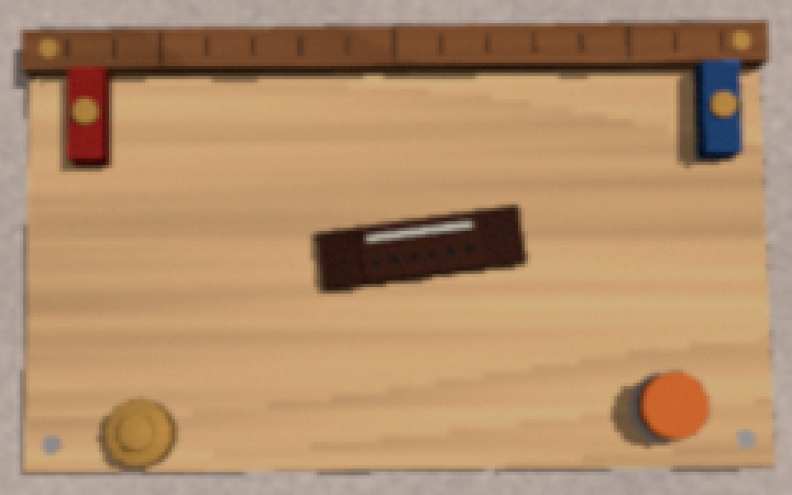

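View pics/cs.png

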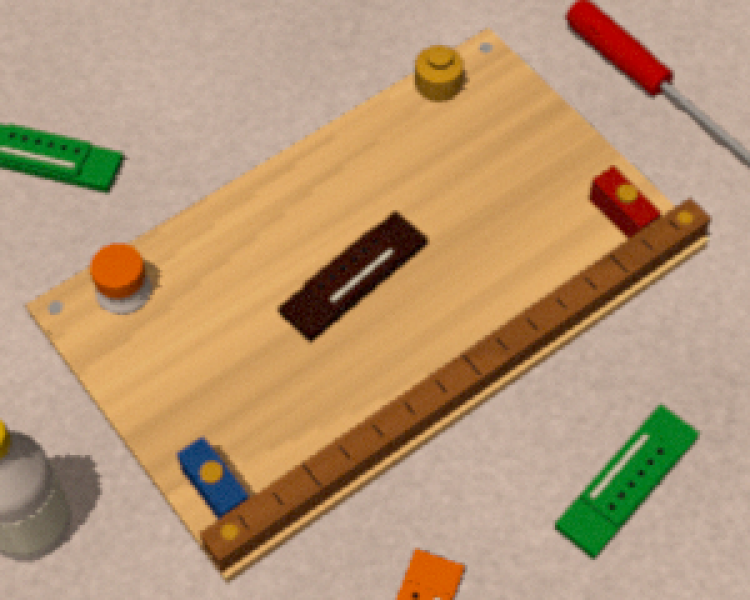

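The crops confirm the dark brown bar at top (337,240), with its white strip towards the fence. The red stop is on the left (+y). Next I triangulate the points read off both crops.

```bash
cat >h.py <<'E'
import cv2,numpy as np
T=np.load("top0.npz");S=np.load("scene0.npz")
P=lambda c:c["intrinsics"]@c["view"][:3]
def tri(a,b):
    X=cv2.triangulatePoints(P(T),P(S),np.array(a,float).T,np.array(b,float).T);return (X[:3]/X[3]).T
def onplane(c,px,z):
    out=[]
    for u,v in px:
        M=P(c);A=M[:,:2]; 
        H=np.c_[M[:,0],M[:,1],M[:,2]*z+M[:,3]];w=np.linalg.solve(H,[u,v,1]);out.append(w[:2]/w[2])
    return np.array(out)
E
python3 - <<'E'
from h import *
n="fR fB redS blueS rivR rivB bTL bBL bTR bBR stR stB".split()
a=np.array([(48,47),(741,40),(85,110),(723,103),(51,444),(746,438),(314,233),(322,291),(518,207),(525,264),(365,240),(474,225)])/3.3+[210,165]
b=np.array([(684,217),(230,532),(627,193),(211,472),(486,47),(55,307),(427,241),(396,213),(310,340),(280,308),(392,250),(332,300)])/2.5+[160,150]
X=tri(a,b)
for k,x in zip(n,X):print(k,x.round(4))
f=X[0]-X[1];yaw=np.arctan2(-f[0],f[1]);print("jig yaw",yaw)
f=X[4]-X[5];print("rivets yaw",np.arctan2(-f[0],f[1]))
for c,p in((T,a),(S,b)):
    q=onplane(c,p[[6,7,8,9]],.022);print(q.round(4).tolist());d=(q[0]+q[1]-q[2]-q[3]);print(q.mean(0),np.arctan2(-d[0],d[1]))
R=np.array([[np.cos(yaw),-np.sin(yaw)],[np.sin(yaw),np.cos(yaw)]])
print("in jig axes, rel. fence screw mid"); m=(X[0]+X[1])[:2]/2;print(((X[:,:2]-m)@R).round(4))
print("z rot origin, R",m)
# depth heights
for c in(T,):
  for k,p in zip(n,a):
    u,v=p.round().astype(int);d=c["range_z"][v,u];w=np.linalg.inv(c["view"])@np.r_[np.linalg.inv(c["intrinsics"])@[p[0],p[1],1]*d,1];print(k,w[:3].round(4))
E
```

```text
fR [0.6402 0.1825 0.0386]
fB [ 0.644  -0.1854  0.037 ]
redS [0.6049 0.1615 0.0443]
blueS [ 0.6081 -0.1741  0.0439]
rivR [0.4304 0.1808 0.017 ]
rivB [ 0.4339 -0.1874  0.0166]
bTL [0.5425 0.0406 0.02  ]
bBL [0.5116 0.0368 0.0206]
bTR [ 0.5572 -0.0678  0.0195]
bBR [ 0.5264 -0.0706  0.0216]
stR [0.5379 0.0138 0.0279]
stB [ 0.5463 -0.0426  0.0304]
jig yaw 0.010335036474014897
rivets yaw 0.009262847368652759
[[0.5425, 0.041], [0.5113, 0.0367], [0.5565, -0.068], [0.5258, -0.0714]]
[ 0.53402646 -0.01542466] 0.13041342925956378
[[0.5433, 0.0394], [0.5124, 0.0364], [0.5586, -0.0681], [0.527, -0.0701]]
[ 0.53530548 -0.01559268] 0.1386704006019207
in jig axes, rel. fence screw mid
[[ 0.      0.184 ]
 [ 0.     -0.184 ]
 [-0.0355  0.1633]
 [-0.0358 -0.1723]
 [-0.2097  0.1845]
 [-0.2101 -0.1838]
 [-0.0991  0.0431]
 [-0.1301  0.0396]
 [-0.0856 -0.0654]
 [-0.1164 -0.0679]
 [-0.104   0.0164]
 [-0.0962 -0.0402]]
z rot origin, R [ 0.64207211 -0.0014637 ]
fR [0.6418 0.1838 0.0325]
fB [ 0.6444 -0.1863  0.0346]
redS [0.6058 0.1621 0.0396]
blueS [ 0.6082 -0.1738  0.0442]
rivR [0.4303 0.1812 0.0128]
rivB [ 0.4339 -0.1878  0.0143]
bTL [0.543  0.0411 0.0187]
bBL [0.512  0.0368 0.0158]
bTR [ 0.5582 -0.0691  0.0106]
bBR [ 0.5272 -0.0725  0.0102]
stR [0.5385 0.0138 0.0234]
stB [ 0.5463 -0.0442  0.0253]
```

```bash
python3 -m inch '0.3 0 0 0 0 0 0.84;0.3 0 0 0 0 0 0.84;0.3 0.6 -1 0 0 0 0;0.3 0.6 -1 0 0 0 0;0.3 0.6 -1 0 0 0 0;0.3 0.6 -1 0 0 0 0;0.3 0.6 -1 0 0 0 0;0.3 0.6 -1 0 0 0 0;0.3 0.6 -1 0 0 0 0;0.3 0.6 -1 0 0 0 0'; python3 -m inch '0.3 0.6 -1 0 0 0 0;0.3 0.6 -1 0 0 0 0;0.3 0.6 -1 0 0 0 0;0.3 0.6 -1 0 0 0 0;0.3 0.6 -1 0 0 0 0;0.3 0.6 -1 0 0 0 0;0.3 0.6 -1 0 0 0 0;0.3 0.6 -1 0 0 0 0;0.3 0 -0.8 0 0 0 0;0.3 0 0 0 0 0 0'
```

```text
time_s: 1.35
ee_pos: [0.3063, -0.2822, 0.2053]
eef_rot: [-3.141, 0.0, 0.01]
force: [0.2, -0.0, 0.4]
grip_width: 0.0607
grip_force: 0.0
time_s: 2.6
ee_pos: [0.447, -0.0168, 0.2052]
eef_rot: [-3.141, 0.001, 0.013]
force: [-0.3, -0.1, -0.2]
grip_width: 0.061
grip_force: 0.0
```

```bash
python3 -m inch '0.3 0.6 0 1 0 0 0;0.3 0.6 0 1 0 0 0;0.3 0 0 1 0 0 0;0.3 0 0 1 0 0 0;0.3 0 0 1 0 0 0;0.3 0 0 0.6 0 0 0;0.3 0 0 0.4 0 0 0;0.3 0 0 0.2 0 0 0;0.3 0 0 0 0 0 0'; python3 - <<'E'
from station import camera
import cv2,numpy as np
c=camera("scene");cv2.imwrite("pics/s1.png",np.clip(cv2.resize(c["img"][150:390,160:460],None,fx=2.5,fy=2.5)*1.5,0,255).astype(np.uint8))
E
```

```text
time_s: 3.72
ee_pos: [0.4832, -0.0176, 0.0196]
eef_rot: [3.142, -0.0, 0.01]
force: [-0.5, -0.1, -0.2]
grip_width: 0.0613
grip_force: 0.0
```

View pics/s1.png

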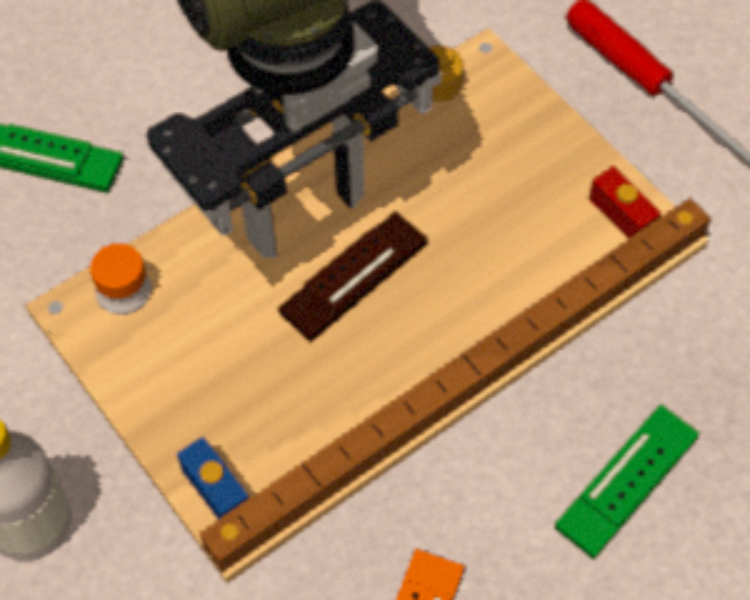

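The two fingertips, at crop (262,250) and (350,205), stand on the board behind the blank and about centred on it. Pushing now.

```bash
python3 -m inch '0.3 0.3 0 0.06 0 0 0;0.3 0.3 0 0 0 0 0;0.3 0.3 0 0 0 0 0;0.3 0.3 0 0 0 0 0;0.3 0.3 0 0 0 0 0;0.3 0.3 0 0 0 0 0;0.3 0.3 0 0 0 0 0;0.3 0.3 0 0 0 0 0;0.3 0.3 0 0 0 0 0;0.3 0.2 0 0 0 0 0'; for i in 1; do :; done; python3 -m inch '0.3 0.1 0 0 0 0 0;0.3 0.1 0 0 0 0 0;0.3 0.1 0 0 0 0 0;0.3 0 0 0 0 0 0'
```

```text
time_s: 5.03
ee_pos: [0.5707, -0.0165, 0.0176]
eef_rot: [3.142, -0.0, 0.011]
force: [-0.4, 0.1, 0.1]
grip_width: 0.0612
grip_force: 0.3
time_s: 5.52
ee_pos: [0.5793, -0.0164, 0.0177]
eef_rot: [3.142, -0.0, 0.011]
force: [0.1, 0.3, 0.5]
grip_width: 0.0611
grip_force: 0.0
```

```bash
python3 -m inch '0.3 0.1 0 0 0 0 0;0.3 0.1 0 0 0 0 0;0.3 0.1 0 0 0 0 0;0.3 0 0 0 0 0 0'; python3 -m inch '0.3 0.05 0 0 0 0 0;0.3 0.05 0 0 0 0 0;0.3 0 0 0 0 0 0'; python3 -m inch '0.3 0.05 0 0 0 0 0;0.3 0.05 0 0 0 0 0;0.3 0 0 0 0 0 0'
```

```text
time_s: 6.02
ee_pos: [0.5884, -0.0163, 0.0176]
eef_rot: [-3.142, -0.0, 0.011]
force: [0.1, -0.1, 0.2]
grip_width: 0.061
grip_force: 0.0
time_s: 6.4
ee_pos: [0.5907, -0.0162, 0.0175]
eef_rot: [-3.141, 0.001, 0.011]
force: [-3.9, 0.5, 2.9]
grip_width: 0.0612
grip_force: 2.3
time_s: 6.78
ee_pos: [0.5912, -0.0162, 0.0173]
eef_rot: [-3.141, 0.008, 0.011]
force: [-23.8, -0.8, 15.4]
grip_width: 0.0609
grip_force: 12.2
```

```bash
python3 -m inch '0.3 -0.2 0 0 0 0 0;0.3 -0.6 0 0 0 0 0;0.3 -1 0 0 0 0 0;0.3 -0.3 0 -0.8 0 0 0;-1 0 0.4 -1 0 0 0;-1 0.5 1 0 0 0 0;-1 0.5 1 0 0 0 0;-1 0.5 0.6 0 0 0 0;-1 0.5 0 0 0 0 0;-1 0 0 0 0 0 0'; python3 - <<'E'
from station import camera
import cv2,numpy as np
c=camera("scene");t=camera("top")
f=lambda i:np.clip(cv2.resize(i,None,fx=2.5,fy=2.5)*1.5,0,255).astype(np.uint8)
cv2.imwrite("pics/s2.png",f(c["img"][150:390,160:460]))
E
```

```text
time_s: 8.02
ee_pos: [0.5926, -0.1064, 0.0715]
eef_rot: [3.141, -0.001, 0.011]
force: [-0.5, 0.1, 0.4]
grip_width: 0.0044
grip_force: 0.0
```

View pics/s2.png

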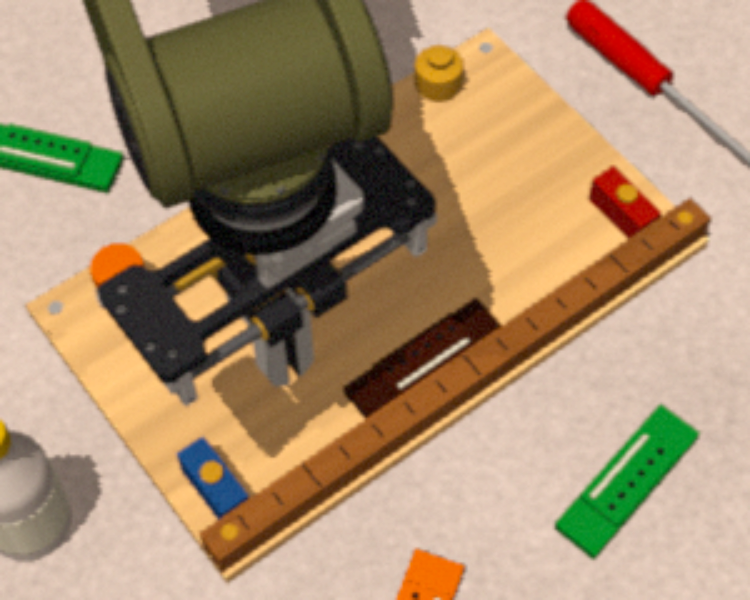

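The blank lies flat along the fence, with its blue-side end at crop (345,390)–(365,415). The shut fingers hang at (285,375), beyond that end.

```bash
python3 - <<'E'
from h import *
print(onplane(S,np.array([(345,390),(480,300)])/2.5+[160,150],.022), onplane(S,np.array([(398,386),(469,341)])/2.5+[160,150],.027))
E
python3 -m inch '-1 0.3 0 0 0 0 0;-1 0.35 0 0.5 0 0 0;-1 0 0 0.7 0 0 0;-1 0 0 0.4 0 0 0;-1 0 0 0.18 0 0 0;-1 0 0 0 0 0 0'
```

```text
[[ 0.6018586  -0.0712607 ]
 [ 0.60129684  0.03914438]] [[ 0.62194827 -0.04410024]
 [ 0.62335993  0.01219845]]
time_s: 8.88
ee_pos: [0.6117, -0.106, 0.0185]
eef_rot: [3.142, -0.0, 0.011]
force: [0.7, -0.6, 0.5]
grip_width: 0.0002
grip_force: 0.0
```

```bash
python3 -m inch '-1 0 -0.3 0 0 0 0;-1 0 -0.3 0 0 0 0;-1 0 -0.2 0 0 0 0;-1 0 -0.3 0 0 0 0;-1 0 -0.3 0 0 0 0;-1 0 -0.3 0 0 0 0;-1 0 -0.3 0 0 0 0;-1 0 -0.3 0 0 0 0;-1 0 -0.3 0 0 0 0;-1 0 -0.3 0 0 0 0'; python3 -m inch '-1 0 -0.3 0 0 0 0;-1 0 -0.3 0 0 0 0;-1 0 -0.3 0 0 0 0;-1 0 -0.2 0 0 0 0;-1 0 -0.1 0 0 0 0;-1 0 -0.1 0 0 0 0;-1 0 0 0 0 0 0'
```

```text
time_s: 10.12
ee_pos: [0.6107, -0.0185, 0.0183]
eef_rot: [3.142, -0.0, 0.01]
force: [0.2, -1.0, 2.0]
grip_width: -0.0001
grip_force: 1.3
time_s: 11.0
ee_pos: [0.6103, 0.0201, 0.0183]
eef_rot: [-3.141, -0.0, 0.011]
force: [-0.8, 0.1, 2.3]
grip_width: 0.0003
grip_force: 0.8
```

```bash
python3 -m inch '-1 0 -0.1 0 0 0 0;-1 0 -0.05 0 0 0 0;-1 0 0 0 0 0 0'; python3 -m inch '-1 0 -0.05 0 0 0 0;-1 0 0 0 0 0 0'
```

```text
time_s: 11.38
ee_pos: [0.6102, 0.0246, 0.0182]
eef_rot: [-3.142, -0.0, 0.011]
force: [0.1, -0.6, 2.6]
grip_width: 0.0004
grip_force: 1.1
time_s: 11.62
ee_pos: [0.6102, 0.026, 0.0182]
eef_rot: [-3.142, 0.0, 0.011]
force: [0.3, -1.3, 1.9]
grip_width: 0.0002
grip_force: 1.2
```

```bash
python3 -m inch '-1 0 -0.05 0 0 0 0;-1 0 -0.05 0 0 0 0;-1 0 0 0 0 0 0'; python3 -m inch '-1 0 -0.05 0 0 0 0;-1 0 0 0 0 0 0';python3 -m inch '-1 0 -0.05 0 0 0 0;-1 0 0 0 0 0 0'
```

```text
time_s: 12.0
ee_pos: [0.6102, 0.0291, 0.0182]
eef_rot: [-3.141, 0.0, 0.011]
force: [0.6, -0.2, 2.1]
grip_width: 0.0004
grip_force: 1.1
time_s: 12.25
ee_pos: [0.6102, 0.0306, 0.0182]
eef_rot: [-3.142, 0.0, 0.011]
force: [-0.4, -1.9, 1.9]
grip_width: 0.0005
grip_force: 1.1
time_s: 12.5
ee_pos: [0.6101, 0.0321, 0.0182]
eef_rot: [-3.142, 0.0, 0.011]
force: [-0.1, -0.9, 2.2]
grip_width: 0.0006
grip_force: 1.1
```

```bash
python3 -m inch '-1 0 -0.05 0 0 0 0;-1 0 0 0 0 0 0'; python3 -m inch '-1 0 -0.05 0 0 0 0;-1 0 0 0 0 0 0'; python3 - <<'E'
from station import camera
import cv2,numpy as np
c=camera("scene")
f=lambda i:np.clip(cv2.resize(i,None,fx=3.5,fy=3.5,interpolation=3)*1.6,0,255).astype(np.uint8)
cv2.imwrite("pics/s3.png",f(c["img"][190:350,270:460]))
E
```

```text
time_s: 12.75
ee_pos: [0.6101, 0.0336, 0.0182]
eef_rot: [-3.142, 0.0, 0.011]
force: [0.8, -0.6, 2.1]
grip_width: 0.0005
grip_force: 1.1
time_s: 13.0
ee_pos: [0.6101, 0.0351, 0.0182]
eef_rot: [-3.142, -0.0, 0.011]
force: [-0.5, -0.6, 1.6]
grip_width: 0.0004
grip_force: 1.1
```

View pics/s3.png

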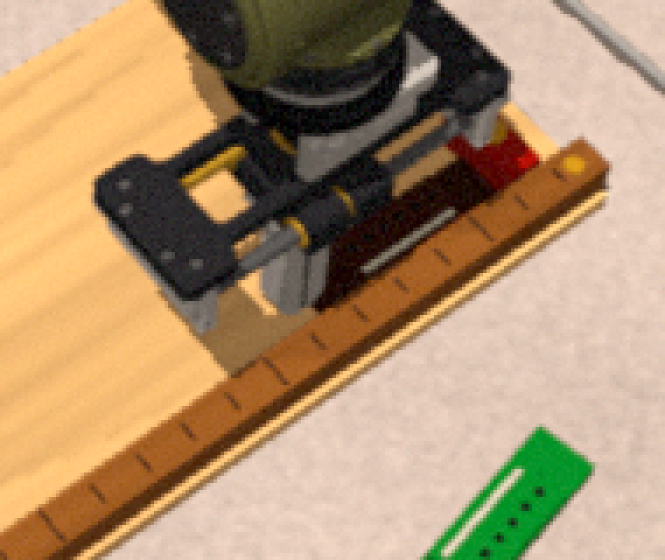

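The blank is parallel to the fence and its red-side end is at the stop, about crop (490,185), or just short of it. I'll keep advancing until the force rises.

```bash
python3 -m inch '-1 0 -0.05 0 0 0 0;-1 0 0 0 0 0 0'; python3 -m inch '-1 0 -0.05 0 0 0 0;-1 0 0 0 0 0 0'; python3 -m inch '-1 0 -0.05 0 0 0 0;-1 0 0 0 0 0 0'
```

```text
time_s: 13.3
ee_pos: [0.6101, 0.0364, 0.0183]
eef_rot: [3.141, -0.0, 0.011]
force: [0.2, -2.0, 1.8]
grip_width: 0.0006
grip_force: 1.7
time_s: 13.55
ee_pos: [0.6101, 0.0367, 0.0183]
eef_rot: [3.14, 0.0, 0.01]
force: [-0.2, -9.9, 2.6]
grip_width: 0.0006
grip_force: 4.5
time_s: 13.8
ee_pos: [0.6102, 0.037, 0.0182]
eef_rot: [3.138, 0.0, 0.01]
force: [-0.7, -19.4, 2.9]
grip_width: 0.0004
grip_force: 7.4
```

The force rose at the stop. Backing off and measuring.

```bash
python3 -m inch '-1 0 0.2 0 0 0 0;-1 0 0.6 0 0 0 0;-1 0 0.6 -0.5 0 0 0;-1 0 0 -1 0 0 0;-1 -1 0 -1 0 0 0;-1 -1 0.5 -1 0 0 0;-1 -1 1 0 0 0 0;-1 -1 1 0 0 0 0;-1 -1 1 0 0 0 0;-1 0 0 0 0 0 0'; python3 - <<'E'
from station import camera
import cv2,numpy as np
c=camera("scene");t=camera("top");np.savez("top1.npz",**t);np.savez("scene1.npz",**c)
f=lambda i,s:np.clip(cv2.resize(i,None,fx=s,fy=s,interpolation=3)*1.7,0,255).astype(np.uint8)
a=f(c["img"][205:305,340:460],5);b=f(t["img"][165:225,210:330],5)
cv2.imwrite("pics/s4.png",cv2.resize(np.vstack([b,a]),(600,800))[:600] if 0 else a);cv2.imwrite("pics/t4.png",b)
E
```

```text
time_s: 15.05
ee_pos: [0.4605, -0.1112, 0.1244]
eef_rot: [3.141, -0.001, 0.007]
force: [-0.0, 0.9, 0.5]
grip_width: 0.0005
grip_force: 0.0
```

View pics/s4.png

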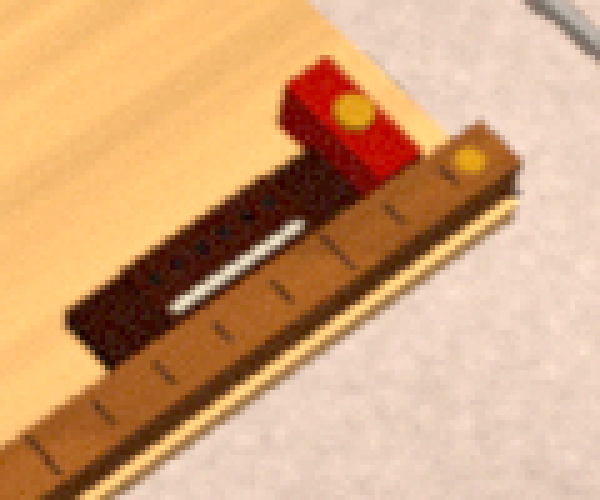

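View pics/t4.png

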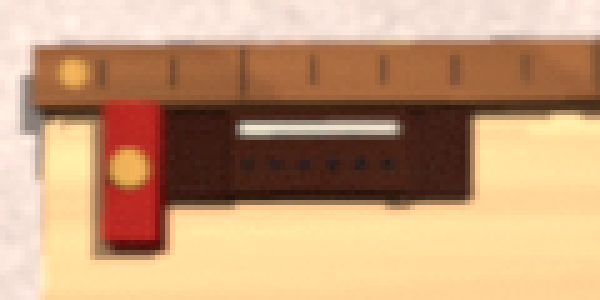

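Both views show the blank against the fence and butted to the red stop (top crop x≈165). To be sure of the 3 mm tolerance, I'll press it lightly square once more with two fingertips.

```bash
python3 -m inch '0 0.3 -1 0 0 0 0;0 0.4 -1 0 0 0 0;0 0.4 -1 0 0 0 0;0 0.4 -1 0 0 0 0;0 0.4 -1 0 0 0 0;0 0.4 -1 0 0 0 0;0 0.4 -0.87 0 0 0 0;0 0.3 0 0.5 0 0 0;0 0 0 0.5 0 0 0;0 0 0 0 0 0 0'; python3 -m inch '0 0 0 0.6 0 0 0;0 0 0 0.8 0 0 0;0 0 0 0.6 0 0 0;0 0 0 0.4 0 0 0;0 0 0 0.15 0 0 0;0 0 0 0 0 0 0'
```

```text
time_s: 16.4
ee_pos: [0.5484, 0.0971, 0.0914]
eef_rot: [3.141, 0.003, 0.01]
force: [0.6, -0.3, -0.2]
grip_width: 0.0468
grip_force: 0.0
time_s: 17.15
ee_pos: [0.5496, 0.0979, 0.0169]
eef_rot: [-3.142, -0.0, 0.011]
force: [-0.3, 0.4, -0.3]
grip_width: 0.0471
grip_force: 0.0
```

Contact should come near x = 0.589, which is 39 mm ahead.

```bash
python3 -m inch '0 0.3 0 0 0 0 0;0 0.3 0 0 0 0 0;0 0.2 0 0 0 0 0;0 0.15 0 0 0 0 0;0 0.1 0 0 0 0 0;0 0.1 0 0 0 0 0;0 0.05 0 0 0 0 0;0 0 0 0 0 0 0'; python3 -m inch '0 0.05 0 0 0 0 0;0 0.05 0 0 0 0 0;0 0 0 0 0 0 0'
```

```text
time_s: 18.15
ee_pos: [0.5854, 0.0983, 0.0167]
eef_rot: [-3.142, 0.0, 0.011]
force: [-0.2, -0.2, 0.1]
grip_width: 0.0471
grip_force: 0.0
time_s: 18.52
ee_pos: [0.5885, 0.0983, 0.0167]
eef_rot: [3.142, -0.0, 0.011]
force: [-0.3, 0.6, -0.7]
grip_width: 0.0471
grip_force: 0.0
```

```bash
python3 -m inch '0 0.05 0 0 0 0 0;0 0 0 0 0 0 0';  python3 -m inch '0 0.04 0 0 0 0 0;0 0 0 0 0 0 0'
```

```text
time_s: 18.77
ee_pos: [0.5896, 0.0983, 0.0166]
eef_rot: [3.142, 0.001, 0.011]
force: [-3.0, -0.5, 1.9]
grip_width: 0.0468
grip_force: 1.7
time_s: 19.02
ee_pos: [0.5898, 0.0983, 0.0166]
eef_rot: [3.141, 0.004, 0.011]
force: [-11.4, -0.8, 6.8]
grip_width: 0.047
grip_force: 5.9
```

Contact was firm at the expected depth, so the blank was already flat on the fence. Retreating.

```bash
python3 -m inch '0 -0.2 0 0 0 0 0;0 -0.5 0 0 0 0 0;0 -0.6 0 0 0 0 0;0 0 0 -1 0 0 0;0 0 0 -1 0 0 0;0 0 0 -1 0 0 0;0 -0.8 0.8 -0.5 0 0 0;0 -0.8 1 0 0 0 0;0 -0.8 1 0 0 0 0;0 0 1 0 0 0 0'; python3 -m inch '0 0 1 0 0 0 0;0 0 1 0 0 0 0;0 0 0 0 0 0 0;0 0 0 0 0 0 0'; python3 - <<'E'
from station import camera
import cv2,numpy as np
t=camera("top")
b=np.clip(cv2.resize(t["img"][160:320,170:410],None,fx=3.3,fy=3.3,interpolation=3)*1.6,0,255).astype(np.uint8);cv2.imwrite("pics/t5.png",b)
E
```

```text
time_s: 20.27
ee_pos: [0.4804, -0.0176, 0.1221]
eef_rot: [3.141, -0.001, 0.011]
force: [0.1, 0.2, -0.4]
grip_width: 0.0467
grip_force: 0.0
time_s: 20.78
ee_pos: [0.482, -0.0764, 0.1218]
eef_rot: [-3.142, -0.0, 0.01]
force: [-0.5, 0.1, 0.7]
grip_width: 0.0471
grip_force: 0.0
```

View pics/t5.png

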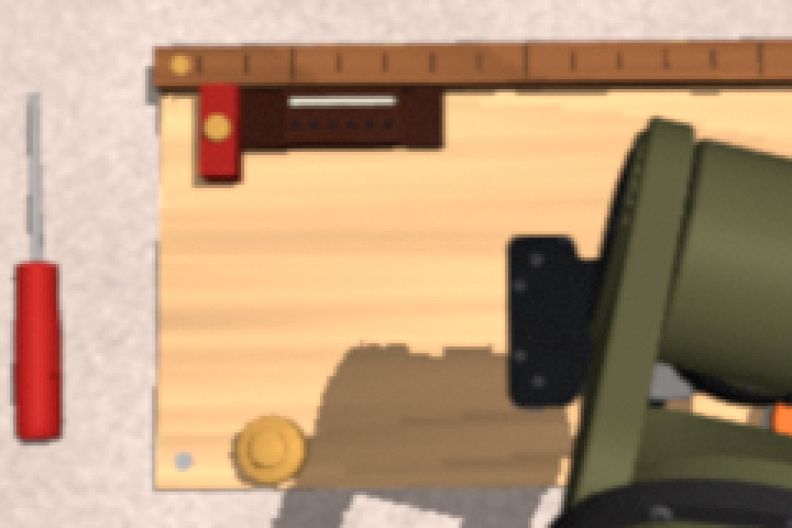

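The blank, at crop (243–443, 88–148), is tight to both the fence and the red stop, and the hand is clear of it.

```bash
python3 -c "
from station import ticket
print(ticket.hand_in())"
```

```text
the job is handed in; nothing more can be done
None
```

I handed the job in at about 21 s: the last picture shows the blank flat against the fence and butted to the red stop with the hand clear; it was only pushed, I saw no bystander moved, and the hand-in returned no verdict.

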